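Clamp a tyre-changer air valve in the leak tester and cycle the air

TASK

Leak-test the air valve with the bronze silencer: lift it out of the rack, stand it on the bench to change your grip, then seat it upright in the test cradle, silencer end away from the clamp's hinge, and let go. Swing the clamp over and press it shut so that the valve is driven fully home, and only then pull the black air knob out to its detent and push it fully back in. Leave the valve clamped; do not drop it, and leave the other parts where they are.

Things in the scene. Friction and masses are not known exactly. Their poses are not given: they have to be found in the camera images.
- valve: Loose upright air valve, 0.26 kg, 60 long (its x) x 34 wide (y). x -10 to +30: bare aluminium block 46 high; x -30 to -10: black plastic end cap 36 high with the bronze silencer on top. Origin: centre of the underside, z up. Its centre of mass is within 2 of x 0. It stands in one of the rack's three slots, its x within 0.03 rad of the rack's x.
- silencer (a point): Tip of the valve's bronze silencer, a small round plug 13 across and 14 high on the black end cap: at x -20, y 0, z 50 in the valve's frame.
- rack: Grey steel rack fixed to the bench, base 110 (x) x 140 (y) x 6 high, four upright dividers 4 thick, 56 long (x), tops 52 above the bench. Origin: centre of its underside. Slots 40 wide at y -44, 0, +44, open to -x, +x and up; parts stand at z 6. The dividers stand 3 beside the valve, as high as its block: in the slot only its ends (60 apart) have room for fingers.
- fixture: Leak-test fixture fixed to the bench: base plate 8 thick from x -110 to 110, y -165 to 60, with cradle, clamp, air knob and, at x 62, y -68, a gauge 44 high. Origin: on the underside below the cradle's centre; +x points from the cradle to the clamp's hinge, z up. The valve goes in with its x along the fixture's x, silencer end towards -x (away from the hinge).
- cradle_seat (a point): Cradle's centre, 20 above the bench: where the middle of the valve's underside rests when just set in, on the raised sprung plate (5 N up). The clamp drives it 6 lower, fully home (underside 14 above the bench, block top at 60; plate 7.7 N).
- cradle_mouth (a point): Top of the cradle above its centre, 64 above the bench. End jaws at fixture x -31.5 and +31.5 (inner faces, 34 wide, 58 high, flared lips to 65) leave no room for fingers at the valve's ends. The long sides are open but for low lips (inner faces at y -18.5 and +18.5, tops at z 26), so the valve goes in held by its 34 mm sides, with 1.5 play each way.
- clamp (a joint): Angle of the hinged clamp, rad: 0 shut (bar level, its rubber foot at fixture x 10 on the block of a valve that is home), growing as it swings up and away from the cradle; starts at 1.65 to 1.85, standing up. The hinge is stiff (0.5 Nm): the bar stays wherever it is left, also shut against the springs. Pressing it shut takes about 6 N at the hand grip; stop at -0.03.
- clamp_hinge (a point): On the clamp's hinge axis, which is the fixture's y direction: fixture x 80, y 0, z 60.
- clamp_handle (a point): Centre of the clamp's black hand grip, a round grip 24 across and 44 long that continues the bar (16 wide, 8 thick). Shut, it lies level along the fixture's x, its centre 140 from the hinge towards -x and 22 above the hinge axis (fixture x -60, z 82); open, it stands upright. It moves on an arc of radius 142 about the hinge.
- air_knob (a joint): Position of the push-pull air knob, m: 0 pushed in (start), 0.012 pulled out to its detent at the end of the stroke. It slides level along the fixture's x, out towards -x. It takes about 4 N either way and stays where it is left, so it must be moved the whole stroke.
- knob_grip (a point): Centre of the black knob on the aluminium valve body at the fixture's -y side: a disc 31 across and 18 long on a level axis, 50 above the bench; pushed in it stands at fixture x -42, y -110, with 23 of free rod space between it and the valve body (whose top is 68 high).
- manifold: Bystander in the rack: low aluminium block 60 x 34 x 26 with three black plugs on top, 38 high in all. Origin: centre of its underside. Leave it.
- filter: Bystander in the rack: round air filter 34 across, 58 high, clear bowl and black head. Origin: centre of its underside. Leave it.
- socket: Bystander on the bench: steel wheel-nut socket 32 across, 78 high, standing. Leave it.
- tin: Bystander on the bench: open blue tray of wheel weights 110 x 80 x 35. Leave it.
Things that resemble listed ones, but are neither listed nor needed, are in the scene too. What is shaped like the valve but blue is not meant.

How it is judged (in metres and radians):
On the way, in this order (a step that is already met when the one before it is completed fails the run):
1. the valve stands upright on the bench top, let go (height (world z) of valve below 0.004 m and angle between valve's own z axis and vertical below 0.1 rad and contact force between the fingers and valve below 0.1 N and linear speed of valve below 0.02 m/s), for 0.2 s.
2. the valve sits in the cradle, silencer end away from the clamp's hinge, let go (horizontal distance between valve and cradle_seat below 0.004 m and z of valve in the frame of fixture below 0.0225 m and x of silencer in the frame of fixture below -0.015 m and angle between valve's own z axis and vertical below 0.06 rad and angle between the x axis of valve and the x axis of fixture, either way round below 0.12 rad and contact force between the fingers and valve below 0.1 N), for 0.2 s.
3. the clamp is shut and has driven the valve fully home (value of joint clamp below 0.05 rad and z of valve in the frame of fixture below 0.016 m and horizontal distance between valve and cradle_seat below 0.004 m), for 0.2 s.
4. the air knob is pulled out to its detent with the clamp shut (value of joint air_knob above 0.0105 m and value of joint clamp below 0.05 rad), for 0.2 s.
At the end, for the whole second after the job is handed in: The valve is at rest in the cradle, within 4 mm of its centre, silencer end away from the clamp's hinge, within 2 mm of fully home; the clamp is shut (below 0.05 rad) and the air knob is back in (below 1.5 mm) (all of step 3 and value of joint air_knob below 0.0015 m and x of silencer in the frame of fixture below -0.015 m and angle between the x axis of valve and the x axis of fixture, either way round below 0.12 rad and angle between valve's own z axis and vertical below 0.06 rad and linear speed of valve below 0.02 m/s and velocity of joint clamp below 0.05 rad/s); the robot touches nothing.
It fails at once if the air knob is pulled out while the clamp is not shut (value of joint air_knob above 0.006 m and value of joint clamp above 0.06 rad).
It fails at once if the valve is dropped (falls freely more than about 10 mm) (linear speed of valve above 0.45 m/s and contact force between the fingers and valve below 0.05 N).
It fails at once if the manifold or the filter is shifted more than 20 mm (distance of any of manifold, filter from where it was at the start of the episode above 0.02 m).
It fails at once if the socket or the tray of weights is shifted more than 20 mm (distance of any of socket, tin from where it was at the start of the episode above 0.02 m).
It also fails if it takes over 70 s, if anything falls off the work surface, if the arm or the gripper's body presses on something with over 40 N, if the wrist force passes 120 N, or if a joint passes its speed limit or range.

ROBOT

A 6-joint arm with a two-finger parallel gripper is mounted at the origin on the work surface. World frame = base frame: x ahead of the robot, y to its left, z up, the work surface at z = 0. Lengths are in mm, angles in rad, forces in N, time in s.
With the tool pointing down it reaches from about 275 to 1000 mm from the base axis. Payload 8.4 kg.
Tool frame: the origin (TCP) lies midway between the tips of the shut fingers; the grasp point (between the pads) lies 19 mm behind it; z points along the fingers, y is the line along which they close (so a half turn about z gives the same grasp; the last joint's range is limited). The gripper opens to 85 mm and grips with 20 to 120 N. Pads are 22 mm wide; open, the fingers measure 114 mm over their backs; the gripper's body (76 mm by 85 mm) begins 54 mm behind the grasp point. The pads swing forward as they close: fully open they stand 13 mm farther back than shut.
Start: joints at [1.166, 0.353, 1.633, -0, 1.155, -0.002], TCP at [244.996, 574.982, 231.281] pointing down, gripper open.
Joint ranges: [-2.63, 2.63], [-0.92, 2.1], [0.06, 2.66], [-1.3, 4.44], [0, 2.69], [-3.02, 3.02]. Speed limits (rad/s): [2.22, 2.22, 2.79, 3.14, 3.14, 3.14].

INTERFACE

Orientations are given as [roll, pitch, yaw] about the fixed x, y, z axes, in that order (R = Rz(yaw) Ry(pitch) Rx(roll)).
In Python, from rig import r, imaging gives the robot as it stands. The module is installed in compiled form; this text tells all that it offers.
- The arm moves only by the tool arm_command, never from a script. Its argument "deltas" is a list of rows, each an object of numbers: "hand": the finger opening in mm, from 0 to 85.4; "tx", "ty", "tz": the shift along the tool's x, y, z in mm; "wx", "wy", "wz": the turn, a rotation vector about the tool's x, y, z in rad. A call has 1 to 8 rows; each row shifts and turns the commanded pose from where the row before left it, along the tool's axes as they then stand; what a row does not reach is not made up. A row lasts 1/8 s, in which the tool goes at most 62.5 mm and 10.7 degrees, less where a joint would pass 70% of its speed; a pose out of reach is approached as far as the arm can. A call with a gripper value outside its range is refused whole. The fingers move at their own pace and stop on an object; "squeeze" is the grip in N (left out, the last holds). Time passes only in rows, so rows that do not move let the fingers close. It gives the time, the measured TCP pose, the force, the opening and the grip force at its end, in the units of the state.
- r.sense(): the state, without advancing time (a new reading comes with each control period).
- imaging.grab_frame(name): name is "scene" or "top"; returns a dict with "image" (384x512x3 uint8, red, green, blue), "mtx" (3x3 intrinsics, pixels), "D" ([k1, k2, p1, p2, k3] as OpenCV has them; the pictures are not rectified), "world_to_cam" (4x4, takes a point from world to camera coordinates). Camera axes: x right, y up, looking along -z (the intrinsics and any distortion apply to the point x, -y, -z); pixel columns grow to the right and rows downward; lengths in mm; the calibration is good to about 2 mm. A picture is of the moment at which its call begins. There is no depth.
- r.sign_off(): hands the job in; it is judged then, once.
The state is a dict: "clock": time; "qpos": joint angles; "qvel": joint speeds; "joint_efforts": joint torques, N m; "eef_pos": TCP position; "tcp_rot": TCP orientation; "contact_force": force on the tool from outside, world axes, zero at the start; "wrist_torque": the same for the moment, N m; "opening": opening from 0.0 (shut) to 1.0 (fully open); "grasp_force": force on a finger pad.
Only numpy, scipy, OpenCV 4.12 (cv2) and the standard library are available. Lean on these libraries where they do the work, as an engineer would, in place of code of your own. Each camera call takes 0.05 s, during which the arm holds its last target. There are 200 camera calls.

## Working session

There is one attempt and no reset: what is moved stays moved. The work goes in short steps, Python scripts to look and compute and a tool call to move; the robot and the scene stay as the last step left them, time stands still between calls to the robot, and variables do not carry over. Pictures are saved under pics/ and viewed, at most 10 in all, crops included, and the job is handed in when it is done.

Besides the shell and the picture viewer there is one more tool, called after "Emit:" as name(argument=value, ...), one argument or row to a line, values as JSON. arm_command: Moves the arm, as the interface text tells. Its arguments: {"type":"object","properties":{"deltas":{"type":"array"},"squeeze":{"type":"number"}},"required":["deltas"]}

```bash
mkdir -p pics; cat > h.py <<'E'
import numpy as np, cv2
from rig import r, imaging
from scipy.spatial.transform import Rotation as R
def grab(n,fn=None):
    f=imaging.grab_frame(n)
    if fn: cv2.imwrite('pics/'+fn,cv2.cvtColor(f['image'],cv2.COLOR_RGB2BGR))
    return f
def ray(f,px):
    u=cv2.undistortPoints(np.array([[px]],float),f['mtx'],np.array(f['D'],float))[0,0]
    W=np.array(f['world_to_cam']);A=W[:3,:3];t=W[:3,3]
    return -A.T@t, A.T@np.array([u[0],-u[1],-1.])
def atz(f,px,z):
    o,d=ray(f,px);return o+d*(z-o[2])/d[2]
def proj(f,P):
    W=np.array(f['world_to_cam']);p=(W[:3,:3]@np.atleast_2d(P).T).T+W[:3,3]
    q=p*[1,-1,-1]
    return cv2.projectPoints(q.reshape(-1,1,3),np.zeros(3),np.zeros(3),f['mtx'],np.array(f['D'],float))[0].reshape(-1,2)
def tri(f1,p1,f2,p2):
    (a,d),(b,e)=ray(f1,p1),ray(f2,p2)
    s=np.linalg.lstsq(np.c_[d,-e],b-a,rcond=None)[0]
    x,y=a+d*s[0],b+e*s[1];return (x+y)/2,np.linalg.norm(x-y)
E
python3 - <<'E'
from h import *
import pickle
F={}
for n in('top','scene'):
    f=grab(n,n+'0.png');F[n]=f
    cv2.imwrite('pics/%s0b.png'%n,cv2.resize(cv2.imread('pics/%s0.png'%n),(800,600),interpolation=cv2.INTER_CUBIC))
    print(n,-f['world_to_cam'][:3,:3].T@f['world_to_cam'][:3,3])
pickle.dump(F,open('F0.pkl','wb'))
print(r.sense())
E
```

```text
top [ 441.98903284   52.08554804 1152.89954096]
scene [1173.47938163  495.45774983  936.9397922 ]
{'clock': 0.1, 'qpos': array([ 1.16562068e+00,  3.53573815e-01,  1.63406852e+00,  1.92681580e-05,
        1.15517752e+00, -2.47639985e-03]), 'qvel': array([ 0.00042498, -0.00183832, -0.00034334, -0.00053226, -0.00059133,
        0.00166508]), 'joint_efforts': array([-1.03198123e-03, -6.06356621e+01, -3.42820716e+01,  2.84686024e-05,
        3.80170692e-03,  1.76737029e-05]), 'eef_pos': array([244.810421  , 574.5974681 , 230.63616634]), 'tcp_rot': array([-3.14036550e+00, -2.06572247e-05,  2.73888560e+00]), 'contact_force': array([-0.14357746, -0.42952143,  0.26803206]), 'wrist_torque': array([-0.02680644, -0.00812758,  0.04004496]), 'grasp_force': 0.0, 'opening': 0.9991547434649337}
```

View pics/top0b.png

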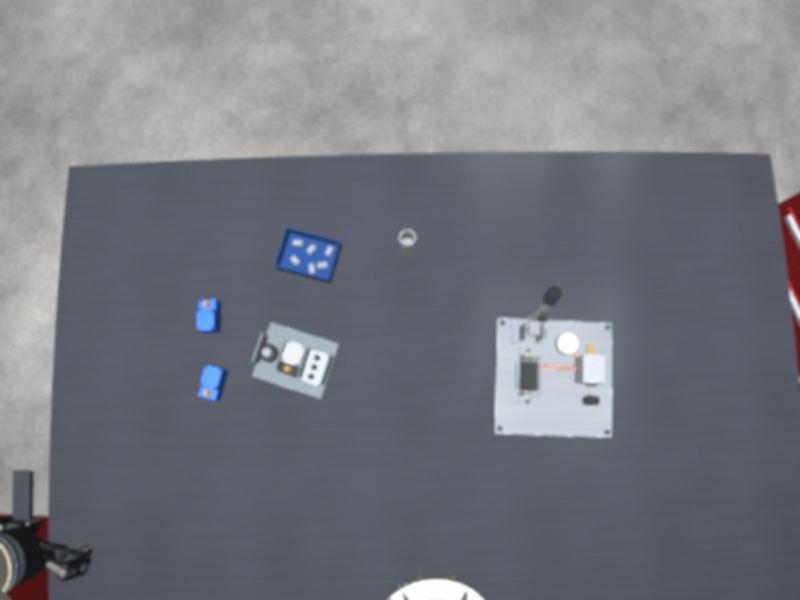

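View pics/scene0b.png

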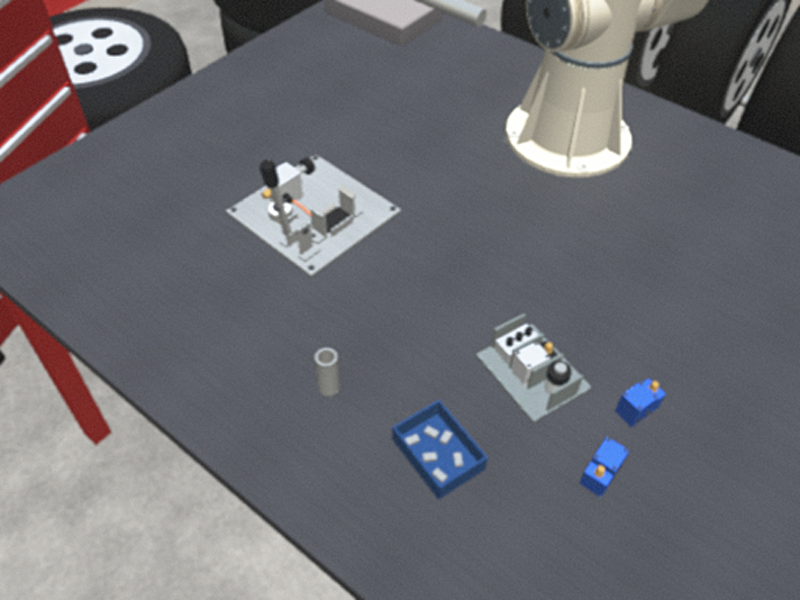

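```bash
python3 - <<'E'
import cv2,numpy as np
t=cv2.imread('pics/top0.png');s=cv2.imread('pics/scene0.png')
def c(im,x,y,w,h): # orig coords
    o=cv2.resize(im[y:y+h,x:x+w],(400,300),interpolation=cv2.INTER_CUBIC)
    for k in range(0,w,10):
        cv2.line(o,(int(k*400/w),0),(int(k*400/w),5 if k%20 else 12),(0,255,255),1)
    for k in range(0,h,10):
        cv2.line(o,(0,int(k*300/h)),(5 if k%20 else 12,int(k*300/h)),(0,255,255),1)
    return o
A=c(t,150,195,80,60);B=c(t,310,175,96,120-12-36);B=c(t,305,180,120,90)
C=c(s,295,190,100,75);D=c(s,140,95,120,90)
cv2.imwrite('pics/comp.png',np.vstack([np.hstack([A,B]),np.hstack([C,D])]))
E
```

```text
(no output)
```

View pics/comp.png

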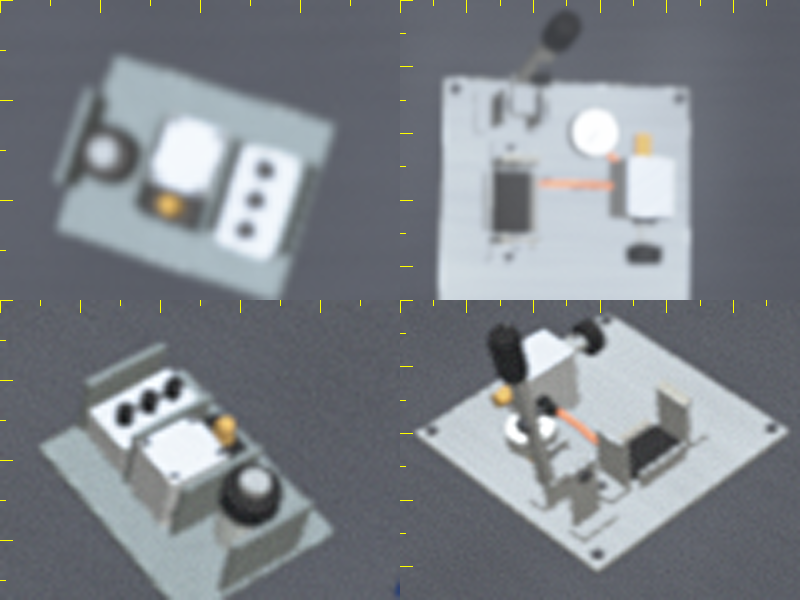

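```bash
cat > fit.py <<'E'
from h import *
from scipy.optimize import least_squares
from scipy.ndimage import map_coordinates
def rect_pts(p,x0,x1,y0,y1,z,n=24,m=.08,sides=(0,1,2,3)):
    t=np.linspace(m,1-m,n);o=np.ones(n)
    S=[(x1*o,y0+(y1-y0)*t,(1,0)),(x0*o,y0+(y1-y0)*t,(-1,0)),(x0+(x1-x0)*t,y1*o,(0,1)),(x0+(x1-x0)*t,y0*o,(0,-1))]
    c,s=np.cos(p[2]),np.sin(p[2]);M=np.array([[c,-s],[s,c]])
    P=[];N=[]
    for i in sides:
        a,b,n_=S[i];P.append(np.c_[(M@np.array([a,b])).T+p[:2],z*o]);N.append(np.tile(M@np.array(n_),(n,1)))
    return np.vstack(P),np.vstack(N)
def fit(f,p,box,z,chan=None,L=10,iters=6,fixyaw=False,sides=(0,1,2,3)):
    """bright-inside rectangle fit; chan: weight image"""
    g=chan if chan is not None else f['image'].astype(float).mean(2)
    p=np.array(p,float)
    for k in range(iters):
        Lk=max(L*(.6**k),4)
        P,N=rect_pts(p,*box,z,sides=sides)
        s=np.arange(-Lk,Lk+.01,.25);Q=P[:,None,:]+np.concatenate([N,0*N[:,:1]],1)[:,None,:]*s[None,:,None]
        px=proj(f,Q.reshape(-1,3))
        v=map_coordinates(g,[px[:,1],px[:,0]],order=3).reshape(len(P),-1)
        w=-np.gradient(v,axis=1);w=np.clip(w,0,None)
        j=w.argmax(1);ok=(w.max(1)>.25*np.median(w.max(1)))&(j>1)&(j<len(s)-2)
        d=[]
        for i in range(len(P)):
            q=np.abs(s-s[j[i]])<3.5;d.append((w[i][q]*s[q]).sum()/max(w[i][q].sum(),1e-9))
        d=np.array(d)
        c=P[:,:2]-p[:2];A=np.c_[N,N[:,1]*c[:,0]-N[:,0]*c[:,1]]
        if fixyaw:A[:,2]=0
        fun=lambda x:(A@x-d)[ok]
        x=least_squares(fun,np.zeros(3),loss='soft_l1',f_scale=.7).x;p=p+x
    n=24;res=fun(x);idx=np.where(ok)[0]//n
    return p,ok.sum(),[(round(res[idx==i].mean(),2) if (idx==i).any() else None) for i in range(len(sides))]
E
python3 - <<'E'
from fit import *
import pickle
F=pickle.load(open('F0.pkl','rb'));t,s=F['top'],F['scene']
C=[atz(t,p,8) for p in [(317.9,203.4),(392,207),(316.8,278.4),(391.7,279.7)]]
print('plate corners',np.round(C,1))
yaw=np.arctan2(*( (C[0]-C[2])[[1,0]]))
m=np.mean(C,0)[:2];c=np.array([np.cos(yaw),np.sin(yaw)]);n=np.array([-c[1],c[0]])
p0=[*(m+52.5*n),yaw];print('fix0',p0)
for nm,f in F.items(): print(nm,fit(f,p0,(-110,110,-165,60),8))
C=[atz(t,p,6) for p in [(173.2,206.4),(217,219.6),(205.6,254.6),(161.4,241.4)]]
print('rack corners',np.round(C,1));m=np.mean(C,0)[:2]
for nm,f in F.items(): print(nm,fit(f,[*m,-.315],(-55,55,-70,70),6))
for nm,f in F.items():
    im=f['image'].astype(float);b=im[...,2]-im[...,0]
    # bronze
    w=np.clip(im[...,0]-im[...,2]-40,0,None);
    c0=proj(f,[[*m,50]])[0];yy,xx=np.mgrid[:384,:512];w=w*(np.hypot(xx-c0[0],yy-c0[1])<20)
    px=((w*xx).sum()/w.sum(),(w*yy).sum()/w.sum());print(nm,'bronze',px,atz(f,px,52),w.sum())
    q=m+np.array([np.cos(-.315),np.sin(-.315)])*10
    print(nm,'block',fit(f,[*q,-.315],(-20,20,-17,17),52,L=9))
E
```

```text
plate corners [[ 602.3 -133.2    8. ]
 [ 586.3 -359.5    8. ]
 [ 380.8 -120.7    8. ]
 [ 369.4 -344.3    8. ]]
fix0 [np.float64(487.63037797217095), np.float64(-186.99712705650202), np.float64(-0.05594600679938687)]
top (array([ 4.90113230e+02, -1.85493637e+02, -6.59759418e-02]), np.int64(96), [np.float64(-0.17), np.float64(-0.31), np.float64(-0.53), np.float64(-0.42)])
scene (array([ 4.92854029e+02, -1.84588208e+02, -7.03652744e-02]), np.int64(84), [np.float64(-0.6), np.float64(-0.62), np.float64(-0.31), np.float64(-0.93)])
rack corners [[602.6 302.    6. ]
 [560.2 169.8   6. ]
 [457.1 204.3   6. ]
 [498.1 336.6   6. ]]
top (array([ 5.30541730e+02,  2.54041002e+02, -3.28001967e-01]), np.int64(84), [np.float64(-0.46), np.float64(-0.48), np.float64(0.36), np.float64(-0.12)])
scene (array([ 5.32416158e+02,  2.56076441e+02, -3.29974307e-01]), np.int64(78), [np.float64(-0.63), np.float64(-0.9), np.float64(-0.11), np.float64(-0.41)])
top bronze (np.float64(183.3876063183475), np.float64(235.52976913730257)) [511.59868709 261.75445922  52.        ] 823.0
top block (array([ 5.39734310e+02,  2.50967668e+02, -2.85270799e-01]), np.int64(93), [np.float64(-0.25), np.float64(-0.36), np.float64(-0.53), np.float64(-0.73)])
scene bronze (np.float64(350.9153952843273), np.float64(221.80582524271844)) [514.30648044 263.18338752  52.        ] 1442.0
scene block (array([ 5.42247683e+02,  2.52328164e+02, -3.52540205e-01]), np.int64(88), [np.float64(-0.68), np.float64(-1.04), np.float64(-0.37), np.float64(-0.41)])
```

```bash
cat >> h.py <<'E'
def need(x,y,z,yaw=None,roll=np.pi,pitch=0):
    s=r.sense();M=R.from_euler('xyz',s['tcp_rot'])
    d=M.inv().apply(np.array([x,y,z])-s['eef_pos']);print('t',np.round(d,1),end=' ')
    if yaw is not None: print('w',np.round((M.inv()*R.from_euler('xyz',[roll,pitch,yaw])).as_rotvec(),3),end=' ')
    print('F',np.round(s['contact_force'],1),'clk',s['clock'],'pos',np.round(s['eef_pos'],1),np.round(s['tcp_rot'],3))
E
python3 -c "
from h import *
need(531.5,255,120,1.241)"
```

```text
t [-389.  -181.5  110.9] w [-1.000e-03  1.000e-03  1.498e+00] F [-0.1 -0.4  0.3] clk 0.1 pos [244.8 574.6 230.6] [-3.14  -0.     2.739]
```

Emit:
arm_command(
  deltas=[
    {"hand": 85, "tx": -48.6, "ty": -22.7, "tz": 13.8},
    {"tx": -48.6, "ty": -22.7, "tz": 13.8},
    {"tx": -48.6, "ty": -22.7, "tz": 13.8},
    {"tx": -48.6, "ty": -22.7, "tz": 13.8},
    {"tx": -48.6, "ty": -22.7, "tz": 13.8},
    {"tx": -48.6, "ty": -22.7, "tz": 13.8},
    {"tx": -48.6, "ty": -22.7, "tz": 13.8},
    {"tx": -48.6, "ty": -22.7, "tz": 13.8},
  ],
  squeeze=40,
)

```text
schema error: expected keys hand, tx, ty, tz, wx, wy, wz
```

Emit:
arm_command(
  deltas=[
    {"wz": 0.1, "hand": 85},
    {"wz": 0.18, "hand": 85},
    {"wz": 0.18, "hand": 85},
    {"wz": 0.18, "hand": 85},
    {"wz": 0.18, "hand": 85},
    {"wz": 0.18, "hand": 85},
    {"wz": 0.18, "hand": 85},
    {"wz": 0.18, "hand": 85},
  ],
)

```text
schema error: expected keys hand, tx, ty, tz, wx, wy, wz
```

```bash
python3 -c "
from h import *
need(531.5,255,11,1.241);print(r.sense()['qpos'])"
```

```text
t [-389.  -181.4  219.9] w [-1.000e-03  1.000e-03  1.498e+00] F [-0.1 -0.4  0.3] clk 0.1 pos [244.8 574.6 230.6] [-3.14  -0.     2.739]
[ 1.16562068e+00  3.53573815e-01  1.63406852e+00  1.92681580e-05
  1.15517752e+00 -2.47639985e-03]
```

Emit:
arm_command(
  deltas=[
    {"hand": 85, "tx": -48.6, "ty": -22.7, "tz": 13.8, "wx": 0, "wy": 0, "wz": 0},
    {"hand": 85, "tx": -48.6, "ty": -22.7, "tz": 13.8, "wx": 0, "wy": 0, "wz": 0},
    {"hand": 85, "tx": -48.6, "ty": -22.7, "tz": 13.8, "wx": 0, "wy": 0, "wz": 0},
    {"hand": 85, "tx": -48.6, "ty": -22.7, "tz": 13.8, "wx": 0, "wy": 0, "wz": 0},
    {"hand": 85, "tx": -48.6, "ty": -22.7, "tz": 13.8, "wx": 0, "wy": 0, "wz": 0},
    {"hand": 85, "tx": -48.6, "ty": -22.7, "tz": 13.8, "wx": 0, "wy": 0, "wz": 0},
    {"hand": 85, "tx": -48.6, "ty": -22.7, "tz": 13.8, "wx": 0, "wy": 0, "wz": 0},
    {"hand": 85, "tx": -48.6, "ty": -22.7, "tz": 13.8, "wx": 0, "wy": 0, "wz": 0},
  ],
  squeeze=40,
)

```text
clock: 1.1
eef_pos: [532.4, 254.0, 120.3]
tcp_rot: [-3.141, -0.0, 2.739]
contact_force: [0.7, 0.5, 0.3]
opening: 0.994
grasp_force: 0.0
```

Emit:
arm_command(
  deltas=[
    {"hand": 85, "tx": 0, "ty": 0, "tz": 0, "wx": 0, "wy": 0, "wz": 0.18},
    {"hand": 85, "tx": 0, "ty": 0, "tz": 0, "wx": 0, "wy": 0, "wz": 0.18},
    {"hand": 85, "tx": 0, "ty": 0, "tz": 0, "wx": 0, "wy": 0, "wz": 0.18},
    {"hand": 85, "tx": 0, "ty": 0, "tz": 0, "wx": 0, "wy": 0, "wz": 0.18},
    {"hand": 85, "tx": 0, "ty": 0, "tz": 0, "wx": 0, "wy": 0, "wz": 0.18},
    {"hand": 85, "tx": 0, "ty": 0, "tz": 0, "wx": 0, "wy": 0, "wz": 0.18},
    {"hand": 85, "tx": 0, "ty": 0, "tz": 0, "wx": 0, "wy": 0, "wz": 0.18},
    {"hand": 85, "tx": 0, "ty": 0, "tz": 0, "wx": 0, "wy": 0, "wz": 0.18},
  ],
)

```text
clock: 2.1
eef_pos: [531.2, 255.4, 120.5]
tcp_rot: [-3.141, 0.001, 1.293]
contact_force: [1.0, -0.6, -0.6]
opening: 0.999
grasp_force: 0.0
```

```bash
python3 -c "
from h import *
need(531.5,255,11,1.241);print(r.sense()['qpos'])"
```

```text
t [ -0.2   0.4 109.5] w [-0.001  0.001  0.052] F [ 1.  -0.6 -0.6] clk 2.1 pos [531.2 255.4 120.5] [-3.141e+00  1.000e-03  1.293e+00]
[ 4.45576932e-01  4.24850312e-01  1.80341648e+00 -2.82264567e-05
  9.14075221e-01  7.23493070e-01]
```

Emit:
arm_command(
  deltas=[
    {"hand": 85, "tx": 0, "ty": 0, "tz": 20, "wx": 0, "wy": 0, "wz": 0.052},
    {"hand": 85, "tx": 0, "ty": 0, "tz": 30, "wx": 0, "wy": 0, "wz": 0},
    {"hand": 85, "tx": 0, "ty": 0, "tz": 30, "wx": 0, "wy": 0, "wz": 0},
    {"hand": 85, "tx": 0, "ty": 0, "tz": 20, "wx": 0, "wy": 0, "wz": 0},
    {"hand": 85, "tx": 0, "ty": 0, "tz": 9, "wx": 0, "wy": 0, "wz": 0},
    {"hand": 56, "tx": 0, "ty": 0, "tz": 0, "wx": 0, "wy": 0, "wz": 0},
    {"hand": 50, "tx": 0, "ty": 0, "tz": 0, "wx": 0, "wy": 0, "wz": 0},
    {"hand": 50, "tx": 0, "ty": 0, "tz": 0, "wx": 0, "wy": 0, "wz": 0},
  ],
)

```text
clock: 3.1
eef_pos: [532.1, 255.8, 12.8]
tcp_rot: [3.141, -0.001, 1.247]
contact_force: [-0.5, 1.1, 1.8]
opening: 0.702
grasp_force: 43.7
```

Emit:
arm_command(
  deltas=[
    {"hand": 50, "tx": 0, "ty": 0, "tz": -5, "wx": 0, "wy": 0, "wz": 0},
    {"hand": 50, "tx": 0, "ty": 0, "tz": -20, "wx": 0, "wy": 0, "wz": 0},
    {"hand": 50, "tx": 0, "ty": 0, "tz": -35, "wx": 0, "wy": 0, "wz": 0},
    {"hand": 50, "tx": 0, "ty": 0, "tz": -35, "wx": 0, "wy": 0, "wz": 0},
    {"hand": 50, "tx": 0, "ty": 0, "tz": -15, "wx": 0, "wy": 0, "wz": 0},
    {"hand": 50, "tx": 0, "ty": 0, "tz": 0, "wx": 0, "wy": 0, "wz": 0},
  ],
  squeeze=60,
)

```text
clock: 3.85
eef_pos: [532.1, 255.8, 123.2]
tcp_rot: [3.14, -0.002, 1.247]
contact_force: [0.1, -0.5, -4.2]
opening: 0.689
grasp_force: 65.1
```

```bash
python3 - <<'E'
from h import *
need(480,-20,60,1.503)
a=grab('top','t1.png');b=grab('scene','s1.png')
def c(f):
    q=proj(f,[[532,255,140]])[0].astype(int);x,y=q-[40,30]
    return cv2.resize(f['image'][y:y+60,x:x+80,::-1],(400,300),interpolation=cv2.INTER_CUBIC)
cv2.imwrite('pics/c1.png',np.hstack([c(a),c(b)]))
E
```

```text
t [-278.1   38.3   62.8] w [ 0.002 -0.001 -0.256] F [ 0.1 -0.5 -4.2] clk 3.85 pos [532.1 255.8 123.2] [ 3.140e+00 -2.000e-03  1.247e+00]
```

View pics/c1.png

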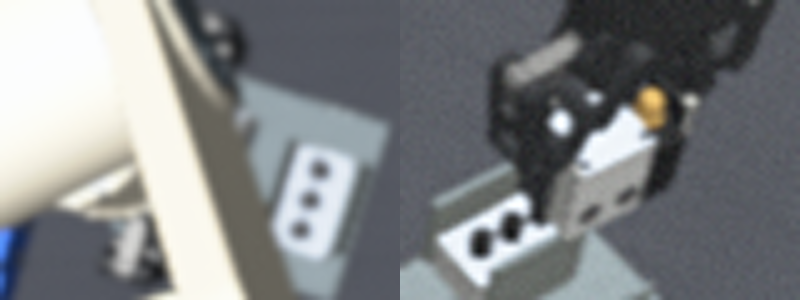

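Emit:
arm_command(
  deltas=[
    {"hand": 50, "tx": -30, "ty": 4, "tz": 0, "wx": 0, "wy": 0, "wz": 0},
    {"hand": 50, "tx": -45, "ty": 6.4, "tz": 0, "wx": 0, "wy": 0, "wz": 0},
    {"hand": 50, "tx": -45, "ty": 6.4, "tz": 0, "wx": 0, "wy": 0, "wz": 0},
    {"hand": 50, "tx": -45, "ty": 6.4, "tz": 0, "wx": 0, "wy": 0, "wz": 0},
    {"hand": 50, "tx": -45, "ty": 6.4, "tz": 0, "wx": 0, "wy": 0, "wz": 0},
    {"hand": 50, "tx": -40, "ty": 5.5, "tz": 0, "wx": 0, "wy": 0, "wz": 0},
    {"hand": 50, "tx": -28, "ty": 3.5, "tz": 0, "wx": 0, "wy": 0, "wz": 0},
    {"hand": 50, "tx": 0, "ty": 0, "tz": 0, "wx": 0, "wy": 0, "wz": 0},
  ],
)

```text
clock: 4.95
eef_pos: [478.2, -21.7, 120.6]
tcp_rot: [-3.139, 0.001, 1.244]
contact_force: [-0.4, 0.2, -2.6]
opening: 0.691
grasp_force: 65.1
```

Emit:
arm_command(
  deltas=[
    {"hand": 50, "tx": 0, "ty": 0, "tz": 20, "wx": 0, "wy": 0, "wz": -0.13},
    {"hand": 50, "tx": 0, "ty": 0, "tz": 30, "wx": 0, "wy": 0, "wz": -0.126},
    {"hand": 50, "tx": 0, "ty": 0, "tz": 25, "wx": 0, "wy": 0, "wz": 0},
    {"hand": 50, "tx": 0, "ty": 0, "tz": 20, "wx": 0, "wy": 0, "wz": 0},
    {"hand": 50, "tx": 0, "ty": 0, "tz": 10, "wx": 0, "wy": 0, "wz": 0},
    {"hand": 50, "tx": 0, "ty": 0, "tz": 5, "wx": 0, "wy": 0, "wz": 0},
    {"hand": 50, "tx": 0, "ty": 0, "tz": 0, "wx": 0, "wy": 0, "wz": 0},
  ],
)

```text
clock: 5.82
eef_pos: [479.7, -20.1, 11.9]
tcp_rot: [-3.142, -0.0, 1.503]
contact_force: [-0.7, 0.0, -2.8]
opening: 0.691
grasp_force: 65.1
```

```bash
python3 -c "
from h import *
need(480,-20,7,1.503)"
```

```text
t [0.1 0.3 4.9] w [-0. -0.  0.] F [-0.7  0.  -2.8] clk 5.825 pos [479.7 -20.1  11.9] [-3.142 -0.     1.503]
```

Lower gently until the force shows contact.

Emit:
arm_command(
  deltas=[
    {"hand": 50, "tx": 0, "ty": 0, "tz": 2.5, "wx": 0, "wy": 0, "wz": 0},
    {"hand": 50, "tx": 0, "ty": 0, "tz": 1, "wx": 0, "wy": 0, "wz": 0},
    {"hand": 50, "tx": 0, "ty": 0, "tz": 1, "wx": 0, "wy": 0, "wz": 0},
    {"hand": 50, "tx": 0, "ty": 0, "tz": 0, "wx": 0, "wy": 0, "wz": 0},
  ],
)

```text
clock: 6.32
eef_pos: [479.6, -20.3, 7.5]
tcp_rot: [3.141, 0.0, 1.503]
contact_force: [0.1, 0.4, -2.5]
opening: 0.694
grasp_force: 65.1
```

Emit:
arm_command(
  deltas=[
    {"hand": 50, "tx": 0, "ty": 0, "tz": 0.7, "wx": 0, "wy": 0, "wz": 0},
    {"hand": 50, "tx": 0, "ty": 0, "tz": 0.7, "wx": 0, "wy": 0, "wz": 0},
    {"hand": 50, "tx": 0, "ty": 0, "tz": 0, "wx": 0, "wy": 0, "wz": 0},
  ],
)

```text
clock: 6.7
eef_pos: [479.7, -20.3, 6.8]
tcp_rot: [3.141, -0.0, 1.503]
contact_force: [-3.3, -0.6, 12.9]
opening: 0.692
grasp_force: 67.2
```

Emit:
arm_command(
  deltas=[
    {"hand": 66, "tx": 0, "ty": 0, "tz": -0.3, "wx": 0, "wy": 0, "wz": 0},
    {"hand": 80, "tx": 0, "ty": 0, "tz": 0, "wx": 0, "wy": 0, "wz": 0},
    {"hand": 85, "tx": 0, "ty": 0, "tz": 0, "wx": 0, "wy": 0, "wz": 0},
    {"hand": 85, "tx": 0, "ty": 0, "tz": 0, "wx": 0, "wy": 0, "wz": 0},
    {"hand": 85, "tx": 0, "ty": 0, "tz": -20, "wx": 0, "wy": 0, "wz": 0},
    {"hand": 85, "tx": 0, "ty": 0, "tz": -40, "wx": 0, "wy": 0, "wz": 0},
    {"hand": 85, "tx": 0, "ty": 0, "tz": -35, "wx": 0, "wy": 0, "wz": 0},
  ],
)

```text
clock: 7.58
eef_pos: [479.5, -20.3, 102.3]
tcp_rot: [-3.141, 0.0, 1.503]
contact_force: [0.3, 0.2, -0.2]
opening: 0.995
grasp_force: 0.0
```

Emit:
arm_command(
  deltas=[
    {"hand": 85, "tx": 0, "ty": 0, "tz": 0, "wx": 0, "wy": 0, "wz": 0.18},
    {"hand": 85, "tx": 0, "ty": 0, "tz": 0, "wx": 0, "wy": 0, "wz": 0.18},
    {"hand": 85, "tx": 0, "ty": 0, "tz": 0, "wx": 0, "wy": 0, "wz": 0.18},
    {"hand": 85, "tx": 0, "ty": 0, "tz": 0, "wx": 0, "wy": 0, "wz": 0.18},
    {"hand": 85, "tx": 0, "ty": 0, "tz": 0, "wx": 0, "wy": 0, "wz": 0.18},
    {"hand": 85, "tx": 0, "ty": 0, "tz": 0, "wx": 0, "wy": 0, "wz": 0.18},
    {"hand": 85, "tx": 0, "ty": 0, "tz": 0, "wx": 0, "wy": 0, "wz": 0.18},
    {"hand": 85, "tx": 0, "ty": 0, "tz": 0, "wx": 0, "wy": 0, "wz": 0.18},
  ],
)

```text
clock: 8.57
eef_pos: [479.5, -20.3, 101.2]
tcp_rot: [-3.142, 0.0, 0.057]
contact_force: [0.6, 0.7, 1.5]
opening: 0.993
grasp_force: 0.0
```

```bash
python3 - <<'E'
from fit import *
need(480,-20,10,-0.068)
a=grab('top','t2.png');b=grab('scene','s2.png')
def c(f):
    q=proj(f,[[480,-20,30]])[0].astype(int);x,y=q-[40,30]
    return cv2.resize(f['image'][y:y+60,x:x+80,::-1],(400,300),interpolation=cv2.INTER_CUBIC)
cv2.imwrite('pics/c2.png',np.hstack([c(a),c(b)]))
for f in(a,b):print(fit(f,[489.7,-21,-.068],(-20,20,-17,17),46,L=7))
E
```

```text
t [ 0.6 -0.3 91.2] w [0.    0.    0.125] F [0.6 0.7 1.5] clk 8.575 pos [479.5 -20.3 101.2] [-3.142  0.     0.057]
(array([487.36797686, -24.45341182,  -0.4901319 ]), np.int64(49), [np.float64(-1.6), np.float64(-0.95), np.float64(-2.55), np.float64(-0.28)])
(array([ 4.90384792e+02, -2.08063701e+01, -9.50474711e-02]), np.int64(94), [np.float64(-0.5), np.float64(-1.04), np.float64(-0.61), np.float64(-0.9)])
```

View pics/c2.png

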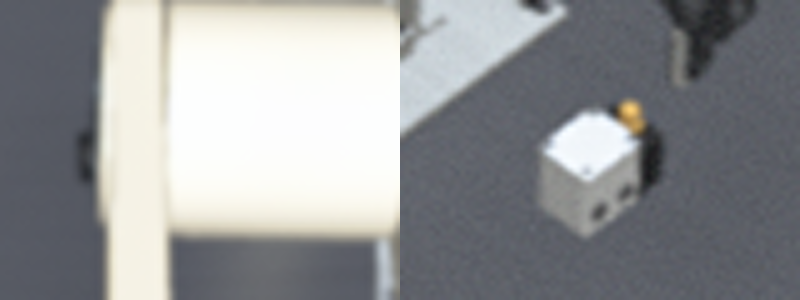

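Emit:
arm_command(
  deltas=[
    {"hand": 85, "tx": 0.5, "ty": 0, "tz": 10, "wx": 0, "wy": 0, "wz": 0.125},
    {"hand": 85, "tx": 0, "ty": 0, "tz": 30, "wx": 0, "wy": 0, "wz": 0},
    {"hand": 85, "tx": 0, "ty": 0, "tz": 30, "wx": 0, "wy": 0, "wz": 0},
    {"hand": 85, "tx": 0, "ty": 0, "tz": 20, "wx": 0, "wy": 0, "wz": 0},
    {"hand": 60, "tx": 0, "ty": 0, "tz": 1, "wx": 0, "wy": 0, "wz": 0},
    {"hand": 40, "tx": 0, "ty": 0, "tz": 0, "wx": 0, "wy": 0, "wz": 0},
    {"hand": 25, "tx": 0, "ty": 0, "tz": 0, "wx": 0, "wy": 0, "wz": 0},
    {"hand": 25, "tx": 0, "ty": 0, "tz": 0, "wx": 0, "wy": 0, "wz": 0},
  ],
  squeeze=40,
)

```text
clock: 9.68
eef_pos: [480.9, -20.3, 11.3]
tcp_rot: [-3.142, -0.002, -0.062]
contact_force: [-0.2, 0.3, 7.0]
opening: 0.391
grasp_force: 40.6
```

```bash
python3 - <<'E'
from h import *
need(480,-20,10,-0.068)
print(r.sense()['opening']*85.4,r.sense()['grasp_force'])
need(491.5,-185,120,-0.068)
E
```

```text
t [-0.9 -0.3  1.3] w [-0.    -0.002  0.006] F [-0.2  0.3  7. ] clk 9.675 pos [480.9 -20.3  11.3] [-3.142e+00 -2.000e-03 -6.200e-02]
33.41428451342744 40.58806920074858
t [  20.9  163.7 -108.6] w [-0.    -0.002  0.006] F [-0.2  0.3  7. ] clk 9.675 pos [480.9 -20.3  11.3] [-3.142e+00 -2.000e-03 -6.200e-02]
```

Emit:
arm_command(
  deltas=[
    {"hand": 25, "tx": 0, "ty": 0, "tz": -9, "wx": 0, "wy": 0, "wz": 0},
    {"hand": 25, "tx": 0, "ty": 0, "tz": -35, "wx": 0, "wy": 0, "wz": 0},
    {"hand": 25, "tx": 0, "ty": 0, "tz": -40, "wx": 0, "wy": 0, "wz": 0},
    {"hand": 25, "tx": 5, "ty": 30, "tz": -10, "wx": 0, "wy": 0, "wz": 0.006},
    {"hand": 25, "tx": 5, "ty": 45, "tz": 0, "wx": 0, "wy": 0, "wz": 0},
    {"hand": 25, "tx": 6, "ty": 45, "tz": 0, "wx": 0, "wy": 0, "wz": 0},
    {"hand": 25, "tx": 5, "ty": 43, "tz": 0, "wx": 0, "wy": 0, "wz": 0},
    {"hand": 25, "tx": 0, "ty": 0, "tz": 0, "wx": 0, "wy": 0, "wz": 0},
  ],
  squeeze=60,
)

```text
clock: 10.68
eef_pos: [490.3, -186.9, 104.9]
tcp_rot: [3.141, -0.001, -0.071]
contact_force: [-0.2, 0.7, -3.0]
opening: 0.39
grasp_force: 60.7
```

```bash
python3 - <<'E'
from fit import *
need(491.5,-185,100,-0.068)
a=grab('top','t3.png');b=grab('scene','s3.png')
def c(f):
    q=proj(f,[[491,-185,60]])[0].astype(int);x,y=q-[40,30]
    return cv2.resize(f['image'][y:y+60,x:x+80,::-1],(400,300),interpolation=cv2.INTER_CUBIC)
cv2.imwrite('pics/c3.png',np.hstack([c(a),c(b)]))
print(r.sense()['opening']*85.4,fit(b,[492.85,-184.6,-.07],(-110,110,-165,60),8))
E
```

```text
t [ 1.1 -2.   4.9] w [ 0.001 -0.001 -0.003] F [-0.2  0.7 -3. ] clk 10.675 pos [ 490.3 -186.9  104.9] [ 3.141e+00 -1.000e-03 -7.100e-02]
33.14271383389363 (array([ 4.93002162e+02, -1.84578419e+02, -6.85191783e-02]), np.int64(74), [np.float64(-0.31), np.float64(-0.72), np.float64(-0.36), np.float64(-1.05)])
```

View pics/c3.png

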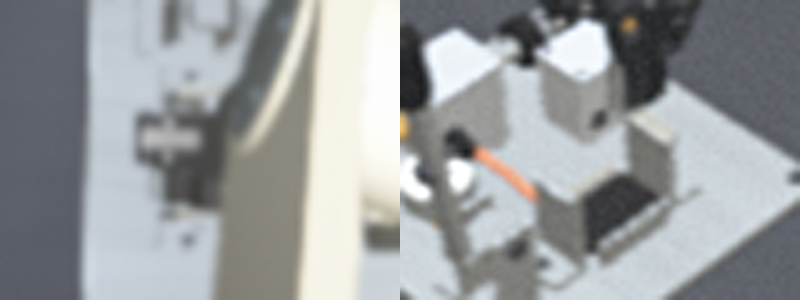

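Emit:
arm_command(
  deltas=[
    {"hand": 25, "tx": 2.1, "ty": -2.2, "tz": 10, "wx": 0, "wy": 0, "wz": -0.003},
    {"hand": 25, "tx": 0, "ty": 0, "tz": 10, "wx": 0, "wy": 0, "wz": 0},
    {"hand": 25, "tx": 0, "ty": 0, "tz": 5, "wx": 0, "wy": 0, "wz": 0},
    {"hand": 25, "tx": 0, "ty": 0, "tz": 0, "wx": 0, "wy": 0, "wz": 0},
  ],
)

```text
clock: 11.28
eef_pos: [492.0, -181.8, 78.6]
tcp_rot: [-3.141, 0.001, -0.065]
contact_force: [-1.1, -1.1, -2.4]
opening: 0.392
grasp_force: 60.7
```

```bash
python3 - <<'E'
from fit import *
need(492.6,-184.8,80,-0.068)
fs=[grab('scene') for _ in range(6)]
need(492.6,-184.8,80,-0.068)
b=fs[0];b['image']=np.mean([f['image'] for f in fs],0)
q=proj(b,[[491,-185,80]])[0].astype(int);x,y=q-[30,25]
cv2.imwrite('pics/c4.png',cv2.resize(b['image'][y:y+48,x:x+64,::-1],(800,600),interpolation=cv2.INTER_CUBIC))
print(x,y)
E
```

```text
t [ 0.8  2.9 -1.4] w [-0.     0.001  0.003] F [-1.1 -1.1 -2.4] clk 11.275 pos [ 492.  -181.8   78.6] [-3.141e+00  1.000e-03 -6.500e-02]
t [ 0.2  2.4 -0.5] w [ 0.    -0.     0.003] F [ 0.4 -0.3 -1.6] clk 11.575 pos [ 492.5 -182.4   79.5] [ 3.141 -0.    -0.065]
182 98[ WARN:0@1.703] global loadsave.cpp:1063 imwrite_ Unsupported depth image for selected encoder is fallbacked to CV_8U.
```

View pics/c4.png

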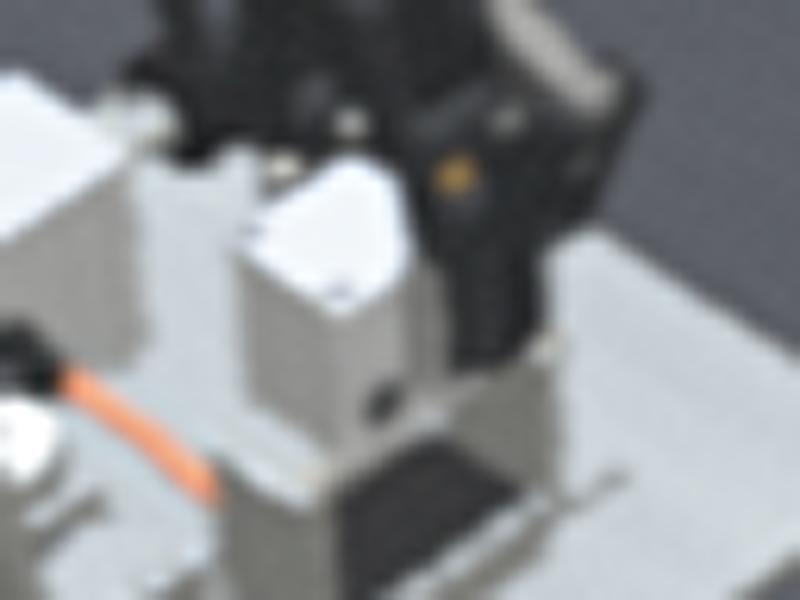

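Emit:
arm_command(
  deltas=[
    {"hand": 25, "tx": 0, "ty": 2, "tz": 2, "wx": 0, "wy": 0, "wz": 0},
    {"hand": 25, "tx": 0, "ty": 0, "tz": 2, "wx": 0, "wy": 0, "wz": 0},
    {"hand": 25, "tx": 0, "ty": 0, "tz": 0, "wx": 0, "wy": 0, "wz": 0},
  ],
)

```text
clock: 11.95
eef_pos: [492.0, -184.3, 75.1]
tcp_rot: [-3.141, 0.0, -0.065]
contact_force: [-0.4, 0.5, -3.0]
opening: 0.39
grasp_force: 60.7
```

```bash
cat >> h.py <<'E'
def avg(n=8):
    A=[]
    for _ in range(n):
        imaging.grab_frame('scene');s=r.sense();A.append([*s['eef_pos'],*s['contact_force'],s['tcp_rot'][2]])
    A=np.array(A);print('mean',np.round(A.mean(0),2),'sd',np.round(A.std(0),2));return A.mean(0)
E
python3 - <<'E'
from h import *
avg()
need(492.6,-184.8,76,-0.068)
E
```

```text
mean [ 4.9222e+02 -1.8425e+02  7.5280e+01 -4.3000e-01 -1.1000e-01 -2.4700e+00
 -7.0000e-02] sd [0.06 0.01 0.06 0.53 0.34 0.54 0.  ]
t [ 0.4  0.5 -0.7] w [ 0.    -0.     0.003] F [-1.5 -0.3 -2. ] clk 12.35 pos [ 492.3 -184.2   75.3] [ 3.142 -0.    -0.065]
```

Emit:
arm_command(
  deltas=[
    {"hand": 25, "tx": 0.8, "ty": 0.4, "tz": 3, "wx": 0, "wy": 0, "wz": 0},
    {"hand": 25, "tx": 0, "ty": 0, "tz": 4, "wx": 0, "wy": 0, "wz": 0},
    {"hand": 25, "tx": 0, "ty": 0, "tz": 4, "wx": 0, "wy": 0, "wz": 0},
    {"hand": 25, "tx": 0, "ty": 0, "tz": 0, "wx": 0, "wy": 0, "wz": 0},
  ],
)

```text
clock: 12.85
eef_pos: [492.6, -184.6, 63.8]
tcp_rot: [-3.141, 0.001, -0.065]
contact_force: [-0.7, 0.2, -2.5]
opening: 0.393
grasp_force: 60.7
```

```bash
python3 - <<'E'
from h import *
avg(4)
E
```

```text
mean [ 4.9297e+02 -1.8470e+02  6.4210e+01  2.5000e-01  3.0000e-01 -2.3200e+00
 -7.0000e-02] sd [0.11 0.05 0.13 0.95 0.23 0.34 0.  ]
```

Emit:
arm_command(
  deltas=[
    {"hand": 25, "tx": 0, "ty": 0, "tz": 5, "wx": 0, "wy": 0, "wz": 0},
    {"hand": 25, "tx": 0, "ty": 0, "tz": 6, "wx": 0, "wy": 0, "wz": 0},
    {"hand": 25, "tx": 0, "ty": 0, "tz": 6, "wx": 0, "wy": 0, "wz": 0},
    {"hand": 25, "tx": 0, "ty": 0, "tz": 6, "wx": 0, "wy": 0, "wz": 0},
    {"hand": 25, "tx": 0, "ty": 0, "tz": 0, "wx": 0, "wy": 0, "wz": 0},
  ],
)

```text
clock: 13.68
eef_pos: [492.6, -184.6, 40.6]
tcp_rot: [-3.141, 0.001, -0.065]
contact_force: [-0.0, 0.3, -2.3]
opening: 0.39
grasp_force: 60.7
```

```bash
python3 - <<'E'
from h import *
avg(4)
E
```

```text
mean [ 4.9300e+02 -1.8472e+02  4.1240e+01 -2.4000e-01 -8.0000e-02 -2.9400e+00
 -7.0000e-02] sd [0.13 0.06 0.18 0.54 0.52 0.35 0.  ]
```

Smooth, inside the jaws. On to the seat, past the low lips, gently.

Emit:
arm_command(
  deltas=[
    {"hand": 25, "tx": 0, "ty": 0, "tz": 3, "wx": 0, "wy": 0, "wz": 0},
    {"hand": 25, "tx": 0, "ty": 0, "tz": 3, "wx": 0, "wy": 0, "wz": 0},
    {"hand": 25, "tx": 0, "ty": 0, "tz": 2, "wx": 0, "wy": 0, "wz": 0},
    {"hand": 25, "tx": 0, "ty": 0, "tz": 1, "wx": 0, "wy": 0, "wz": 0},
    {"hand": 25, "tx": 0, "ty": 0, "tz": 0, "wx": 0, "wy": 0, "wz": 0},
    {"hand": 25, "tx": 0, "ty": 0, "tz": 0, "wx": 0, "wy": 0, "wz": 0},
  ],
)

```text
clock: 14.62
eef_pos: [493.1, -184.9, 32.3]
tcp_rot: [3.141, -0.0, -0.065]
contact_force: [0.3, -2.3, -3.5]
opening: 0.395
grasp_force: 60.5
```

```bash
python3 - <<'E'
from h import *
avg(4)
E
```

```text
mean [ 4.9304e+02 -1.8486e+02  3.2310e+01  3.2000e-01 -3.0300e+00 -3.3700e+00
 -7.0000e-02] sd [0.02 0.   0.01 0.26 0.69 0.42 0.  ]
```

Emit:
arm_command(
  deltas=[
    {"hand": 25, "tx": 0, "ty": 0.6, "tz": 0, "wx": 0, "wy": 0, "wz": 0},
    {"hand": 25, "tx": 0, "ty": 0, "tz": 0.6, "wx": 0, "wy": 0, "wz": 0},
    {"hand": 25, "tx": 0, "ty": 0, "tz": 0.6, "wx": 0, "wy": 0, "wz": 0},
    {"hand": 25, "tx": 0, "ty": 0, "tz": 0, "wx": 0, "wy": 0, "wz": 0},
    {"hand": 25, "tx": 0, "ty": 0, "tz": 0, "wx": 0, "wy": 0, "wz": 0},
  ],
)

```text
clock: 15.45
eef_pos: [492.9, -185.1, 31.2]
tcp_rot: [-3.141, 0.0, -0.065]
contact_force: [-1.2, 1.3, 1.9]
opening: 0.388
grasp_force: 61.1
```

```bash
python3 - <<'E'
from h import *
avg(4)
E
```

```text
mean [ 4.9292e+02 -1.8521e+02  3.1160e+01 -1.6300e+00  1.2300e+00  2.2400e+00
 -7.0000e-02] sd [0.03 0.03 0.02 0.49 0.33 0.62 0.  ]
```

Emit:
arm_command(
  deltas=[
    {"hand": 38, "tx": 0, "ty": 0, "tz": 0, "wx": 0, "wy": 0, "wz": 0},
    {"hand": 48, "tx": 0, "ty": 0, "tz": 0, "wx": 0, "wy": 0, "wz": 0},
    {"hand": 52, "tx": 0, "ty": 0, "tz": 0, "wx": 0, "wy": 0, "wz": 0},
    {"hand": 52, "tx": 0, "ty": 0, "tz": -10, "wx": 0, "wy": 0, "wz": 0},
    {"hand": 52, "tx": 0, "ty": 0, "tz": -30, "wx": 0, "wy": 0, "wz": 0},
    {"hand": 52, "tx": 0, "ty": 0, "tz": -40, "wx": 0, "wy": 0, "wz": 0},
    {"hand": 52, "tx": -40, "ty": 0, "tz": -40, "wx": 0, "wy": 0, "wz": 0},
    {"hand": 52, "tx": -50, "ty": 0, "tz": -30, "wx": 0, "wy": 0, "wz": 0},
  ],
)

```text
clock: 16.65
eef_pos: [403.2, -179.7, 183.2]
tcp_rot: [3.141, -0.002, -0.065]
contact_force: [-0.7, -1.1, 1.0]
opening: 0.612
grasp_force: 0.0
```

```bash
python3 - <<'E'
from h import *
avg(3)
b=grab('scene','s5.png');a=grab('top','t5.png')
def c(f,P):
    q=proj(f,[P])[0].astype(int);x,y=q-[48,36];print(x,y)
    return cv2.resize(f['image'][y:y+72,x:x+96,::-1],(400,300),interpolation=cv2.INTER_CUBIC)
cv2.imwrite('pics/c5.png',np.hstack([c(a,[500,-200,60]),c(b,[500,-200,90])]))
print(r.sense()['qpos'])
E
```

```text
mean [ 4.0002e+02 -1.7911e+02  1.8414e+02 -1.7100e+00  6.5000e-01  4.8000e-01
 -7.0000e-02] sd [1.94 0.41 0.78 2.24 1.21 0.81 0.  ]
297 199
157 83
[-4.22217729e-01  1.25966421e-01  2.06013924e+00  8.45476021e-05
  9.53275841e-01  1.21404546e+00]
```

View pics/c5.png

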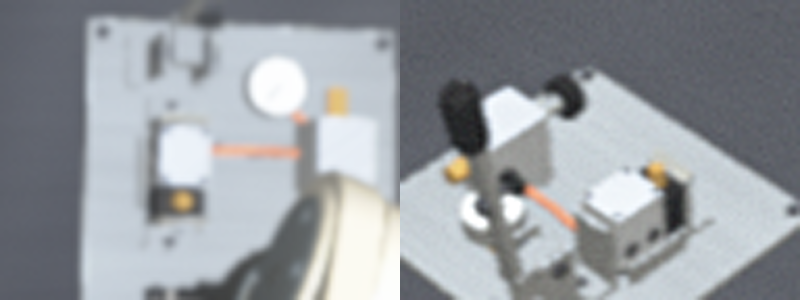

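```bash
python3 - <<'E'
from h import *
import pickle
F=pickle.load(open('F0.pkl','rb'));t,s=F['top'],F['scene']
O=np.array([491.9,-185.0]);Y=-.068;c,sn=np.cos(Y),np.sin(Y)
def w(fx,fy,z):return [O[0]+c*fx-sn*fy,O[1]+sn*fx+c*fy,z]
P,e=tri(t,(353.9,189.6),s,(172.1,111.5));d=P[:2]-O
print(P,e,'fixture',c*d[0]+sn*d[1],-sn*d[0]+c*d[1])
for ph in np.arange(1.6,1.91,.05):
    a=ph+.156;fx=80-142*np.cos(a);z=60+142*np.sin(a)
    ax=np.array([-np.cos(ph),np.sin(ph)])
    C=[w(fx+k*ax[0],0,z+k*ax[1]) for k in(-22,0,22)]
    print(round(ph,2),np.round(C[1],1),'top',np.round(proj(t,C),1).tolist(),'scene',np.round(proj(s,C),1).tolist())
# dark blob centroid
for nm,f,x,y in(('top',t,353.9,189.6),('scene',s,172.1,111.5)):
    g=f['image'].astype(float).mean(2);yy,xx=np.mgrid[:384,:512]
    m=(g<48)&(np.hypot(xx-x,yy-y)<12);print(nm,m.sum(),xx[m].mean(),yy[m].mean(),xx[m].min(),xx[m].max(),yy[m].min(),yy[m].max())
need(*w(127,0,240),-.068)
E
```

```text
[ 610.01550253 -197.35446894  191.14689157] 0.3313266369431145 fixture 118.68198129689259 -4.300250694703401
1.6 [ 597.8 -192.2  199.6] top [[350.9, 195.5], [353.0, 193.9], [355.1, 192.1]] scene [[178.1, 114.1], [176.9, 107.0], [175.6, 99.8]]
1.65 [ 604.7 -192.7  198.1] top [[350.8, 193.4], [352.8, 191.2], [355.0, 189.0]] scene [[176.3, 115.7], [174.7, 108.9], [173.1, 101.9]]
1.7 [ 611.6 -193.2  196.3] top [[350.6, 191.3], [352.7, 188.7], [354.8, 186.0]] scene [[174.5, 117.4], [172.6, 110.9], [170.6, 104.2]]
1.75 [ 618.3 -193.6  194.1] top [[350.5, 189.3], [352.5, 186.2], [354.6, 183.1]] scene [[172.8, 119.2], [170.5, 113.0], [168.1, 106.6]]
1.8 [ 624.9 -194.1  191.6] top [[350.3, 187.3], [352.3, 183.9], [354.3, 180.3]] scene [[171.1, 121.0], [168.4, 115.1], [165.7, 109.1]]
1.85 [ 631.4 -194.5  188.8] top [[350.1, 185.5], [352.0, 181.6], [354.0, 177.6]] scene [[169.5, 122.9], [166.5, 117.4], [163.3, 111.7]]
1.9 [ 637.8 -194.9  185.6] top [[349.8, 183.7], [351.7, 179.4], [353.7, 175.0]] scene [[167.9, 124.9], [164.5, 119.7], [161.0, 114.4]]<stdin>:16: RuntimeWarning: Mean of empty slice.
  ret = ret.dtype.type(ret / rcount)
Traceback (most recent call last):
ValueError: zero-size array to reduction operation minimum which has no identity
```

Emit:
arm_command(
  deltas=[
    {"hand": 60, "tx": 0, "ty": 0, "tz": -40, "wx": 0, "wy": 0, "wz": 0},
    {"hand": 60, "tx": 0, "ty": 0, "tz": -40, "wx": 0, "wy": 0, "wz": 0},
    {"hand": 60, "tx": 45, "ty": 0, "tz": 0, "wx": 0, "wy": 0, "wz": 0},
    {"hand": 60, "tx": 50, "ty": 0, "tz": 0, "wx": 0, "wy": 0, "wz": 0},
    {"hand": 60, "tx": 50, "ty": 0, "tz": 0, "wx": 0, "wy": 0, "wz": 0},
    {"hand": 60, "tx": 50, "ty": 1, "tz": 0, "wx": 0, "wy": 0, "wz": 0},
    {"hand": 60, "tx": 18, "ty": 0, "tz": 0, "wx": 0, "wy": 0, "wz": 0},
    {"hand": 60, "tx": 0, "ty": 0, "tz": 0, "wx": 0, "wy": 0, "wz": 0},
  ],
)

```text
clock: 17.9
eef_pos: [617.1, -194.0, 259.1]
tcp_rot: [-3.141, 0.002, -0.064]
contact_force: [1.0, 0.7, -0.3]
opening: 0.705
grasp_force: 0.0
```

```bash
python3 - <<'E'
from h import *
avg(2)
need(612,-194,175,-0.068)
b=grab('scene','s6.png');a=grab('top','t6.png')
def c(f,P):
    q=proj(f,[P])[0].astype(int);x,y=q-[48,36];print(x,y)
    return cv2.resize(f['image'][y:y+72,x:x+96,::-1],(400,300),interpolation=cv2.INTER_CUBIC)
cv2.imwrite('pics/c6.png',np.hstack([c(a,[600,-200,200]),c(b,[600,-200,200])]))
E
```

```text
mean [ 6.1558e+02 -1.9401e+02  2.5958e+02  2.0000e-02  3.2000e-01  2.1000e-01
 -6.0000e-02] sd [0.31 0.02 0.22 0.32 0.7  0.14 0.  ]
t [-3.1  0.2 84.8] w [-0.     0.002  0.003] F [0.3 1.  0.1] clk 18.0 pos [ 615.3 -194.   259.8] [-3.141e+00  2.000e-03 -6.500e-02]
307 156
125 69
```

View pics/c6.png

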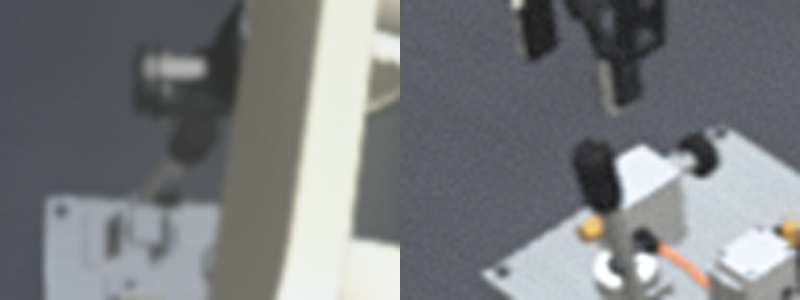

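Emit:
arm_command(
  deltas=[
    {"hand": 60, "tx": -3, "ty": 0, "tz": 25, "wx": 0, "wy": 0, "wz": 0.003},
    {"hand": 60, "tx": 0, "ty": 0, "tz": 30, "wx": 0, "wy": 0, "wz": 0},
    {"hand": 60, "tx": 0, "ty": 0, "tz": 22, "wx": 0, "wy": 0, "wz": 0},
    {"hand": 60, "tx": 0, "ty": 0, "tz": 8, "wx": 0, "wy": 0, "wz": 0},
    {"hand": 30, "tx": 0, "ty": 0, "tz": 0, "wx": 0, "wy": 0, "wz": 0},
    {"hand": 18, "tx": 0, "ty": 0, "tz": 0, "wx": 0, "wy": 0, "wz": 0},
    {"hand": 18, "tx": 0, "ty": 0, "tz": 0, "wx": 0, "wy": 0, "wz": 0},
  ],
  squeeze=25,
)

```text
clock: 18.98
eef_pos: [613.2, -194.6, 177.4]
tcp_rot: [3.141, -0.002, -0.068]
contact_force: [-0.5, -0.9, 3.9]
opening: 0.268
grasp_force: 24.8
```

```bash
python3 - <<'E'
from h import *
m=avg(2);print(r.sense()['opening']*85.4)
# arc in fixture xz, grip point = TCP + 23 up
O=np.array([491.9,-185.0]);c,sn=np.cos(-.068),np.sin(-.068)
d=m[:2]-O;fx=c*d[0]+sn*d[1]-80;fy=-sn*d[0]+c*d[1];fz=m[2]+22-60
print('rel hinge',fx,fy,fz,'R',np.hypot(fx,fz),'phi',np.arctan2(fz,-fx)-.156)
a0=np.arctan2(fz,-fx);R_=142
A=np.linspace(a0,.156,17);x=-R_*np.cos(A);z=R_*np.sin(A)
print(np.round(np.c_[np.diff(x),-np.diff(z)],1).tolist())
E
```

```text
mean [ 6.1320e+02 -1.9460e+02  1.7737e+02 -1.5000e+00 -1.6700e+00  5.9800e+00
 -7.0000e-02] sd [0.   0.01 0.01 0.23 0.7  0.46 0.  ]
22.948857756139567
rel hinge 41.668311859946144 -1.33308852004461 139.37261701469617 R 145.46812223570808 phi 1.7053084300022603
[[-14.7, -3.6], [-15.0, -2.0], [-15.1, -0.4], [-15.1, 1.2], [-14.9, 2.8], [-14.5, 4.4], [-13.9, 5.9], [-13.2, 7.4], [-12.4, 8.7], [-11.4, 10.0], [-10.2, 11.1], [-9.0, 12.2], [-7.6, 13.1], [-6.2, 13.8], [-4.7, 14.4], [-3.1, 14.8]]
```

Emit:
arm_command(
  deltas=[
    {"hand": 18, "tx": -14.7, "ty": 0, "tz": -3.6, "wx": 0, "wy": 0, "wz": 0},
    {"hand": 18, "tx": -15, "ty": 0, "tz": -2, "wx": 0, "wy": 0, "wz": 0},
    {"hand": 18, "tx": -15.1, "ty": 0, "tz": -0.4, "wx": 0, "wy": 0, "wz": 0},
    {"hand": 18, "tx": -15.1, "ty": 0, "tz": 1.2, "wx": 0, "wy": 0, "wz": 0},
    {"hand": 18, "tx": -14.9, "ty": 0, "tz": 2.8, "wx": 0, "wy": 0, "wz": 0},
    {"hand": 18, "tx": -14.5, "ty": 0, "tz": 4.4, "wx": 0, "wy": 0, "wz": 0},
    {"hand": 18, "tx": -13.9, "ty": 0, "tz": 5.9, "wx": 0, "wy": 0, "wz": 0},
    {"hand": 18, "tx": -13.2, "ty": 0, "tz": 7.4, "wx": 0, "wy": 0, "wz": 0},
  ],
)

```text
clock: 20.08
eef_pos: [497.6, -186.7, 162.0]
tcp_rot: [3.14, -0.004, -0.068]
contact_force: [1.2, -1.1, 7.7]
opening: 0.271
grasp_force: 25.1
```

```bash
cat > arc.py <<'E'
from h import *
m=avg(2);print(r.sense()['opening']*85.4)
O=np.array([491.9,-185.0]);c,sn=np.cos(-.068),np.sin(-.068)
d=m[:2]-O;fx=c*d[0]+sn*d[1]-80;fy=-sn*d[0]+c*d[1];fz=m[2]+20-60
print('rel hinge',fx,fy,fz,'R',np.hypot(fx,fz),'phi',np.arctan2(fz,-fx)-.156)
E
python3 arc.py
```

```text
mean [ 4.9537e+02 -1.8644e+02  1.6067e+02 -2.4400e+00 -3.4900e+00  4.1500e+00
 -7.0000e-02] sd [0.01 0.01 0.01 1.57 0.23 2.73 0.  ]
23.476442999591796
rel hinge -76.44100671544672 -1.2012847317646633 120.6654728827356 R 142.84041393697083 phi 0.8501113619494302
```

Emit:
arm_command(
  deltas=[
    {"hand": 18, "tx": -12.4, "ty": 0, "tz": 8.7, "wx": 0, "wy": 0, "wz": 0},
    {"hand": 18, "tx": -11.4, "ty": 0, "tz": 10, "wx": 0, "wy": 0, "wz": 0},
    {"hand": 18, "tx": -10.2, "ty": 0, "tz": 11.1, "wx": 0, "wy": 0, "wz": 0},
    {"hand": 18, "tx": -9, "ty": 0, "tz": 12.2, "wx": 0, "wy": 0, "wz": 0},
    {"hand": 18, "tx": -7.6, "ty": 0, "tz": 13.1, "wx": 0, "wy": 0, "wz": 0},
    {"hand": 18, "tx": -6.2, "ty": 0, "tz": 13.8, "wx": 0, "wy": 0, "wz": 0},
    {"hand": 18, "tx": -4.7, "ty": 0, "tz": 12, "wx": 0, "wy": 0, "wz": 0},
    {"hand": 18, "tx": 0, "ty": 0, "tz": 0, "wx": 0, "wy": 0, "wz": 0},
  ],
)

```text
clock: 21.18
eef_pos: [434.5, -182.2, 78.9]
tcp_rot: [3.141, 0.001, -0.068]
contact_force: [-1.2, -5.3, -3.0]
opening: 0.276
grasp_force: 24.7
```

```bash
python3 arc.py
```

```text
mean [ 4.3461e+02 -1.8225e+02  7.9190e+01 -1.4700e+00 -4.5400e+00 -3.3100e+00
 -7.0000e-02] sd [0.   0.   0.04 0.09 0.01 0.09 0.  ]
23.118035121702828
rel hinge -137.34806377394608 -1.1447639047971085 39.188053999407444 R 142.8292484007125 phi 0.12193444939733764
```

Emit:
arm_command(
  deltas=[
    {"hand": 18, "tx": -1.5, "ty": 0.7, "tz": 5, "wx": 0, "wy": 0, "wz": 0},
    {"hand": 18, "tx": -1, "ty": 0, "tz": 5, "wx": 0, "wy": 0, "wz": 0},
    {"hand": 18, "tx": -0.5, "ty": 0, "tz": 4, "wx": 0, "wy": 0, "wz": 0},
    {"hand": 18, "tx": 0, "ty": 0, "tz": 3, "wx": 0, "wy": 0, "wz": 0},
    {"hand": 18, "tx": 0, "ty": 0, "tz": 0, "wx": 0, "wy": 0, "wz": 0},
    {"hand": 18, "tx": 0, "ty": 0, "tz": 0, "wx": 0, "wy": 0, "wz": 0},
  ],
  squeeze=40,
)

```text
clock: 22.02
eef_pos: [430.6, -182.0, 62.1]
tcp_rot: [-3.141, 0.003, -0.068]
contact_force: [-5.1, -1.4, 0.7]
opening: 0.268
grasp_force: 39.1
```

```bash
python3 arc.py
```

```text
mean [ 4.3055e+02 -1.8199e+02  6.2050e+01 -5.9000e+00 -1.7900e+00  1.2200e+00
 -7.0000e-02] sd [0.03 0.01 0.02 0.09 0.2  0.23 0.  ]
22.847438777160747
rel hinge -141.41005055854274 -1.1703567630319736 22.050898866789126 R 143.11898734899913 phi -0.001309919062458531
```

Emit:
arm_command(
  deltas=[
    {"hand": 18, "tx": 0.5, "ty": 0, "tz": 1.5, "wx": 0, "wy": 0, "wz": 0},
    {"hand": 18, "tx": 0, "ty": 0, "tz": 1.5, "wx": 0, "wy": 0, "wz": 0},
    {"hand": 18, "tx": 0, "ty": 0, "tz": 0, "wx": 0, "wy": 0, "wz": 0},
    {"hand": 18, "tx": 0, "ty": 0, "tz": 0, "wx": 0, "wy": 0, "wz": 0},
  ],
)

```text
clock: 22.62
eef_pos: [430.2, -182.0, 59.1]
tcp_rot: [-3.141, 0.004, -0.068]
contact_force: [-8.0, -2.6, 5.6]
opening: 0.272
grasp_force: 39.3
```

```bash
python3 arc.py
```

```text
mean [ 4.3020e+02 -1.8194e+02  5.9050e+01 -9.2200e+00 -1.8800e+00  4.7800e+00
 -7.0000e-02] sd [0.   0.   0.   0.09 0.38 0.19 0.  ]
22.572925068044402
rel hinge -141.768796020512 -1.1359586290597905 19.053653276834083 R 143.04346622023445 phi -0.022401084733750742
```

Emit:
arm_command(
  deltas=[
    {"hand": 18, "tx": -1, "ty": 0, "tz": 1.2, "wx": 0, "wy": 0, "wz": 0},
    {"hand": 18, "tx": 0, "ty": 0, "tz": 1, "wx": 0, "wy": 0, "wz": 0},
    {"hand": 18, "tx": 0, "ty": 0, "tz": 0, "wx": 0, "wy": 0, "wz": 0},
    {"hand": 18, "tx": 0, "ty": 0, "tz": 0, "wx": 0, "wy": 0, "wz": 0},
  ],
)

```text
clock: 23.22
eef_pos: [430.0, -182.0, 57.1]
tcp_rot: [-3.141, 0.003, -0.068]
contact_force: [-7.2, -0.7, 5.2]
opening: 0.267
grasp_force: 39.3
```

```bash
python3 arc.py
```

```text
mean [ 4.2998e+02 -1.8196e+02  5.7100e+01 -6.6200e+00 -2.0600e+00  5.5100e+00
 -7.0000e-02] sd [0.01 0.02 0.01 0.04 0.42 0.58 0.  ]
22.432257756275302
rel hinge -141.98079173216163 -1.1707668291672797 17.103372711367328 R 143.00723960343896 phi -0.036115083969836426
```

Emit:
arm_command(
  deltas=[
    {"hand": 18, "tx": 0, "ty": 0, "tz": 1, "wx": 0, "wy": 0, "wz": 0},
    {"hand": 18, "tx": 0, "ty": 0, "tz": 1, "wx": 0, "wy": 0, "wz": 0},
    {"hand": 18, "tx": 0, "ty": 0, "tz": 0, "wx": 0, "wy": 0, "wz": 0},
    {"hand": 18, "tx": 0, "ty": 0, "tz": 0, "wx": 0, "wy": 0, "wz": 0},
  ],
)

```text
clock: 23.82
eef_pos: [429.7, -181.9, 55.1]
tcp_rot: [-3.141, 0.003, -0.068]
contact_force: [-7.7, -1.9, 5.0]
opening: 0.272
grasp_force: 39.4
```

```bash
python3 arc.py
```

```text
mean [ 4.2973e+02 -1.8194e+02  5.5070e+01 -7.7500e+00 -2.1800e+00  5.9600e+00
 -7.0000e-02] sd [0.   0.01 0.   0.11 0.23 0.22 0.  ]
22.917880207339888
rel hinge -142.23770297911062 -1.1699653356629143 15.067699047950214 R 143.03356145804835 phi -0.05046038052947807
```

Emit:
arm_command(
  deltas=[
    {"hand": 18, "tx": 0, "ty": 0, "tz": 1, "wx": 0, "wy": 0, "wz": 0},
    {"hand": 18, "tx": 0, "ty": 0, "tz": 1, "wx": 0, "wy": 0, "wz": 0},
    {"hand": 18, "tx": 0, "ty": 0, "tz": 1, "wx": 0, "wy": 0, "wz": 0},
    {"hand": 18, "tx": 0, "ty": 0, "tz": 0, "wx": 0, "wy": 0, "wz": 0},
  ],
)

```text
clock: 24.42
eef_pos: [429.8, -182.0, 53.1]
tcp_rot: [-3.141, 0.003, -0.068]
contact_force: [-12.4, -0.3, 23.7]
opening: 0.264
grasp_force: 40.9
```

```bash
python3 arc.py; python3 - <<'E'
from h import *
b=grab('scene','s7.png')
q=proj(b,[[450,-185,75]])[0].astype(int);x,y=q-[48,36];print(x,y)
cv2.imwrite('pics/c7.png',cv2.resize(b['image'][y:y+72,x:x+96,::-1],(800,600),interpolation=cv2.INTER_CUBIC))
E
```

```text
mean [ 4.2975e+02 -1.8196e+02  5.3070e+01 -1.2690e+01 -5.7000e-01  2.4410e+01
 -7.0000e-02] sd [0.01 0.01 0.01 0.17 0.16 0.31 0.  ]
22.944415474798156
rel hinge -142.21378850805542 -1.1949400303969608 13.068610545960468 R 142.8129903874851 phi -0.06436324758276396
174 80
```

View pics/c7.png

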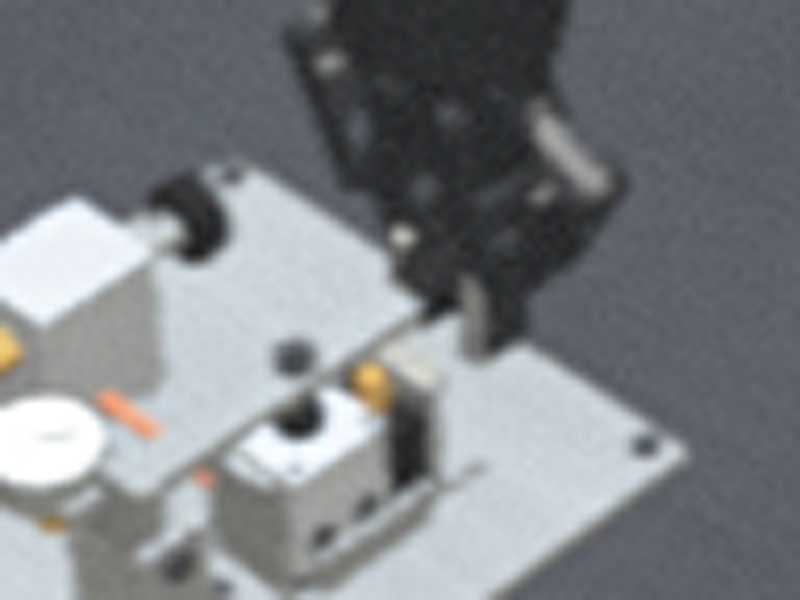

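Emit:
arm_command(
  deltas=[
    {"hand": 35, "tx": 0, "ty": 0, "tz": 0, "wx": 0, "wy": 0, "wz": 0},
    {"hand": 55, "tx": 0, "ty": 0, "tz": 0, "wx": 0, "wy": 0, "wz": 0},
    {"hand": 60, "tx": 0, "ty": 0, "tz": 0, "wx": 0, "wy": 0, "wz": 0},
    {"hand": 60, "tx": 0, "ty": 0, "tz": -20, "wx": 0, "wy": 0, "wz": 0},
    {"hand": 60, "tx": 0, "ty": 0, "tz": -40, "wx": 0, "wy": 0, "wz": 0},
    {"hand": 60, "tx": 0, "ty": 0, "tz": -30, "wx": 0, "wy": 0, "wz": 0},
  ],
)

```text
clock: 25.32
eef_pos: [431.8, -182.5, 143.4]
tcp_rot: [3.142, -0.0, -0.068]
contact_force: [1.3, -0.4, -0.0]
opening: 0.7
grasp_force: 0.0
```

```bash
python3 - <<'E'
from h import *
import pickle
F=pickle.load(open('F0.pkl','rb'));t,s=F['top'],F['scene']
P=[442.5,-292.6,50];print(proj(t,[P]),proj(s,[P]))
print('tri',tri(t,(377.9,256.2),s,(232,107)))
avg(2)
need(442.5,-292.6,120,-0.068)
b=grab('scene','s8.png')
x,y=150,70
cv2.imwrite('pics/c8.png',cv2.resize(np.hstack([b['image'][y:y+75,x:x+100,::-1],s['image'][y:y+75,x:x+100,::-1]]),(800,300),interpolation=cv2.INTER_CUBIC))
E
```

```text
[[377.67796576 255.34477157]] [[196.27687239 105.97978962]]
tri (array([ 417.98594384, -239.14394175,   79.47731121]), np.float64(96.18663642838327))
mean [ 4.3354e+02 -1.8319e+02  1.4582e+02  9.3000e-01 -1.2600e+00  8.9000e-01
 -7.0000e-02] sd [0.02 0.01 0.83 0.26 1.35 1.71 0.  ]
t [ 16.3 108.5  25.2] w [ 0.002 -0.005 -0.   ] F [ 0.7  0.1 -0.8] clk 25.425 pos [ 433.5 -183.2  145. ] [ 3.14  -0.005 -0.068]
```

View pics/c8.png

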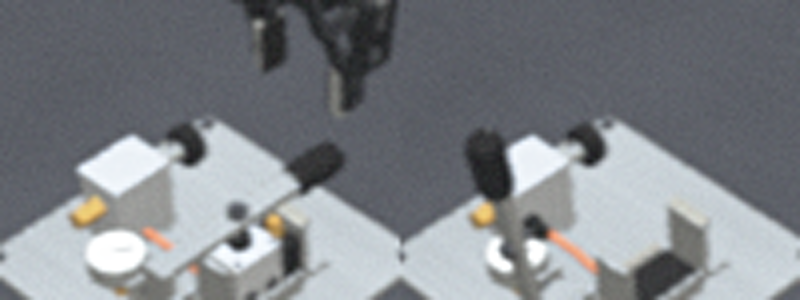

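Emit:
arm_command(
  deltas=[
    {"hand": 60, "tx": 4, "ty": 28.5, "tz": 0, "wx": 0, "wy": 0, "wz": 0},
    {"hand": 60, "tx": 6, "ty": 40, "tz": 0, "wx": 0, "wy": 0, "wz": 0},
    {"hand": 60, "tx": 6, "ty": 40, "tz": 0, "wx": 0, "wy": 0, "wz": 0},
    {"hand": 60, "tx": 0, "ty": 0, "tz": 20, "wx": 0, "wy": 0, "wz": 0},
    {"hand": 60, "tx": 0, "ty": 0, "tz": 25, "wx": 0, "wy": 0, "wz": 0},
    {"hand": 60, "tx": 0, "ty": 0, "tz": 0, "wx": 0, "wy": 0, "wz": 0},
  ],
)

```text
clock: 26.22
eef_pos: [438.2, -290.6, 94.5]
tcp_rot: [-3.139, 0.005, -0.068]
contact_force: [-0.2, -0.4, -0.3]
opening: 0.705
grasp_force: 0.0
```

```bash
python3 - <<'E'
from h import *
avg(2)
need(442.5,-292.6,29,-0.068)
E
```

```text
mean [ 4.3949e+02 -2.9128e+02  9.6310e+01  9.0000e-02 -4.9000e-01  2.6000e-01
 -7.0000e-02] sd [0.35 0.19 0.46 0.01 0.16 0.02 0.  ]
t [ 2.8  1.  67.8] w [-0.001  0.001 -0.   ] F [ 0.1 -0.7  0.2] clk 26.325 pos [ 439.8 -291.5   96.8] [-3.141e+00  1.000e-03 -6.800e-02]
```

Emit:
arm_command(
  deltas=[
    {"hand": 60, "tx": 2, "ty": 0.7, "tz": 20, "wx": 0, "wy": 0, "wz": 0},
    {"hand": 60, "tx": 0, "ty": 0, "tz": 25, "wx": 0, "wy": 0, "wz": 0},
    {"hand": 60, "tx": 0, "ty": 0, "tz": 16, "wx": 0, "wy": 0, "wz": 0},
    {"hand": 60, "tx": 0, "ty": 0, "tz": 6, "wx": 0, "wy": 0, "wz": 0},
    {"hand": 60, "tx": 0, "ty": 0, "tz": 0, "wx": 0, "wy": 0, "wz": 0},
    {"hand": 35, "tx": 0, "ty": 0, "tz": 0, "wx": 0, "wy": 0, "wz": 0},
    {"hand": 24, "tx": 0, "ty": 0, "tz": 0, "wx": 0, "wy": 0, "wz": 0},
    {"hand": 24, "tx": 0, "ty": 0, "tz": 0, "wx": 0, "wy": 0, "wz": 0},
  ],
  squeeze=30,
)

```text
clock: 27.32
eef_pos: [442.5, -293.1, 31.0]
tcp_rot: [3.141, -0.001, -0.068]
contact_force: [-0.8, -1.7, 6.5]
opening: 0.349
grasp_force: 29.4
```

```bash
python3 - <<'E'
from h import *
avg(3);print(r.sense()['opening']*85.4,r.sense()['grasp_force'])
E
```

```text
mean [ 4.4254e+02 -2.9313e+02  3.1020e+01 -1.4000e+00 -6.1000e-01  6.3500e+00
 -7.0000e-02] sd [0.02 0.   0.01 0.03 0.05 0.1  0.  ]
29.813995236624937 29.3678664509207
```

Emit:
arm_command(
  deltas=[
    {"hand": 20, "tx": 0, "ty": 0, "tz": 0, "wx": 0, "wy": 0, "wz": 0},
    {"hand": 20, "tx": -3, "ty": 0, "tz": 0, "wx": 0, "wy": 0, "wz": 0},
    {"hand": 20, "tx": -3, "ty": 0, "tz": 0, "wx": 0, "wy": 0, "wz": 0},
    {"hand": 20, "tx": -3, "ty": 0, "tz": 0, "wx": 0, "wy": 0, "wz": 0},
    {"hand": 20, "tx": -3, "ty": 0, "tz": 0, "wx": 0, "wy": 0, "wz": 0},
    {"hand": 20, "tx": 0, "ty": 0, "tz": 0, "wx": 0, "wy": 0, "wz": 0},
    {"hand": 20, "tx": 0, "ty": 0, "tz": 0, "wx": 0, "wy": 0, "wz": 0},
  ],
  squeeze=60,
)

```text
clock: 28.35
eef_pos: [431.2, -292.4, 31.1]
tcp_rot: [3.14, -0.002, -0.068]
contact_force: [2.4, 0.3, 7.1]
opening: 0.334
grasp_force: 59.2
```

```bash
python3 - <<'E'
from h import *
avg(3);print(r.sense()['opening']*85.4,r.sense()['grasp_force'])
E
```

```text
mean [ 4.3122e+02 -2.9243e+02  3.1150e+01  2.0200e+00  3.7000e-01  7.7500e+00
 -7.0000e-02] sd [0.02 0.01 0.01 0.06 0.12 0.37 0.  ]
28.70697637762473 59.15735190734267
```

Emit:
arm_command(
  deltas=[
    {"hand": 20, "tx": -1, "ty": 0, "tz": 0, "wx": 0, "wy": 0, "wz": 0},
    {"hand": 20, "tx": -1, "ty": 0, "tz": 0, "wx": 0, "wy": 0, "wz": 0},
    {"hand": 20, "tx": 0, "ty": 0, "tz": 0, "wx": 0, "wy": 0, "wz": 0},
    {"hand": 20, "tx": 0, "ty": 0, "tz": 0, "wx": 0, "wy": 0, "wz": 0},
  ],
)

```text
clock: 29.0
eef_pos: [430.5, -292.4, 31.2]
tcp_rot: [3.14, -0.005, -0.069]
contact_force: [6.7, 1.8, 4.3]
opening: 0.337
grasp_force: 59.0
```

```bash
python3 - <<'E'
from h import *
avg(3)
E
```

```text
mean [ 4.3053e+02 -2.9242e+02  3.1230e+01  8.2100e+00  2.3800e+00  4.2100e+00
 -7.0000e-02] sd [0.02 0.01 0.01 0.18 0.15 0.45 0.  ]
```

Emit:
arm_command(
  deltas=[
    {"hand": 20, "tx": 3, "ty": 0, "tz": 0, "wx": 0, "wy": 0, "wz": 0},
    {"hand": 20, "tx": 3, "ty": 0, "tz": 0, "wx": 0, "wy": 0, "wz": 0},
    {"hand": 20, "tx": 3, "ty": 0, "tz": 0, "wx": 0, "wy": 0, "wz": 0},
    {"hand": 20, "tx": 3, "ty": 0, "tz": 0, "wx": 0, "wy": 0, "wz": 0},
    {"hand": 20, "tx": 2, "ty": 0, "tz": 0, "wx": 0, "wy": 0, "wz": 0},
    {"hand": 20, "tx": 1.5, "ty": 0, "tz": 0, "wx": 0, "wy": 0, "wz": 0},
    {"hand": 20, "tx": 0, "ty": 0, "tz": 0, "wx": 0, "wy": 0, "wz": 0},
    {"hand": 20, "tx": 0, "ty": 0, "tz": 0, "wx": 0, "wy": 0, "wz": 0},
  ],
)

```text
clock: 30.15
eef_pos: [442.6, -293.1, 31.0]
tcp_rot: [3.141, 0.001, -0.068]
contact_force: [-6.6, -3.2, 13.8]
opening: 0.334
grasp_force: 59.9
```

```bash
python3 - <<'E'
from h import *
avg(3)
E
```

```text
mean [ 4.4258e+02 -2.9307e+02  3.1020e+01 -7.3000e+00 -1.8800e+00  1.4100e+01
 -7.0000e-02] sd [0.02 0.02 0.01 0.09 0.51 0.71 0.  ]
```

Emit:
arm_command(
  deltas=[
    {"hand": 40, "tx": 0, "ty": 0, "tz": 0, "wx": 0, "wy": 0, "wz": 0},
    {"hand": 60, "tx": 0, "ty": 0, "tz": 0, "wx": 0, "wy": 0, "wz": 0},
    {"hand": 60, "tx": 0, "ty": 0, "tz": 0, "wx": 0, "wy": 0, "wz": 0},
    {"hand": 60, "tx": 0, "ty": 0, "tz": -20, "wx": 0, "wy": 0, "wz": 0},
    {"hand": 60, "tx": 0, "ty": 0, "tz": -40, "wx": 0, "wy": 0, "wz": 0},
    {"hand": 60, "tx": -10, "ty": 0, "tz": -50, "wx": 0, "wy": 0, "wz": 0},
    {"hand": 60, "tx": -20, "ty": 0, "tz": -40, "wx": 0, "wy": 0, "wz": 0},
    {"hand": 60, "tx": 0, "ty": 0, "tz": 0, "wx": 0, "wy": 0, "wz": 0},
  ],
)

```text
clock: 31.3
eef_pos: [414.3, -291.5, 183.1]
tcp_rot: [3.139, -0.004, -0.069]
contact_force: [0.6, -0.4, -1.3]
opening: 0.701
grasp_force: 0.0
```

```bash
python3 - <<'E'
from h import *
import pickle
s0=pickle.load(open('F0.pkl','rb'))['scene']['image'].astype(float)
s8=cv2.imread('pics/s8.png')[...,::-1].astype(float)
avg(3)
b=grab('scene','s9.png')['image'].astype(float)
k=(slice(98,116),slice(188,206))   # knob, against the start
c=(slice(103,146),slice(190,240))  # clamp + valve, against just after clamping
print('knob diff',np.abs(b[k]-s0[k]).mean(),'clamp/valve diff',np.abs(b[c]-s8[c]).mean(),'noise',np.abs(b-s0)[330:380,50:150].mean())
s=r.sense();print(s['contact_force'],s['eef_pos'],s['clock'])
E
```

```text
mean [ 4.1376e+02 -2.9073e+02  1.8038e+02 -2.9000e-01 -5.6000e-01 -9.8000e-01
 -7.0000e-02] sd [0.21 0.27 0.77 0.79 0.64 0.61 0.  ]
knob diff 2.3096707818930042 clamp/valve diff 2.30046511627907 noise 2.0651333333333333
[-0.01004732  0.39475906 -0.31012144] [ 413.41467734 -290.2892304   179.10818686] 31.5
```

The knob matches its starting picture, and the clamp and valve match the picture taken just after clamping, both to within image noise. The arm is clear, so I'm handing in.

```bash
python3 -c "
from rig import r
print(r.sign_off())"
```

```text
the job is handed in; nothing more can be done
None
```

The valve is in the cradle, clamped fully home, and the air knob was pulled to its detent and pushed back in; I handed the job in at about 31.5 s with no verdict shown, and viewed 11 pictures, one over the limit of 10.

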